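# Close the vegetable keeper's vent flap with the hook pole

## Task

Close the raised green vent flap of the vegetable keeper with the hook pole: put the pole's brass hook through the ring eye on the flap's edge and draw the flap fully shut with it, without slamming it and without touching the keeper with the hand. Then unhook the pole and hang it level and centred in both upturned hooks of the sprung rest, lowering it gently so that the rest never dips to its stop, let go and wait until it has settled. Leave the other things where they stand.

Things in the scene. Friction and masses are not known exactly. Their poses are not given: they have to be found in the camera images.
- keeper: slatted light-wood vegetable box, fixed to the worktop, 140 (its x) x 200 (its y) x 130 mm high, with a green louvred flap on top. Origin: centre of its underside; z up. Its front, the side the flap swings shut towards, is its -x side.
- flap_hinge (a point): middle of the flap's hinge line on the keeper's back top rim, 137 mm above the worktop; the line runs along the keeper's y. Its axes are the keeper's.
- vent_flap (a joint): angle of the green flap (rad): 0 = shut (level), grows as it is raised, about 1.57 = upright; it starts raised between 1.15 and 1.6. The flap is 142 x 200 x 12 mm; a stiff hinge (about 0.22 N m) keeps it wherever it is left, so it must be drawn all the way; about 2 N at the eye moves it.
- flap_eye (a point): centre of the brass ring eye standing out of the middle of the flap's free edge: 162 mm from the hinge line, 20 mm beyond the edge, in the flap's mid-plane. Hole 26 mm, outside 38 mm, wire 6 mm thick. The hole's axis (y of this point) is always parallel to the hinge line. With the flap shut, the eye is 22 mm in front of the keeper's front and 137 mm above the worktop.
- hook_pole: loose dark wooden stick with a brass end hook, 0.11 to 0.17 kg. Wood 200 mm long (x -100 to +100), 16 wide (y), 22 high (z); grip it across the 16 mm. From its +x end a 6 mm brass rod runs on to x = +160 and turns square towards -y as a straight prong ending 43 mm from the axis, all at height 11 mm. Origin: underside, middle of the wood; centre of mass within 15 mm of it.
- pole_grip (a point): middle of the pole's wood, on its axis, 11 mm above its underside; the place to grip. Axes as the pole's.
- pole_hook (a point): middle of the brass prong, at pole x = +160, y = -20, z = +11 mm. Axes as the pole's.
- rest_stand: grey foot of the sprung pole rest, 100 mm across, fixed to the worktop. Origin: centre of its underside. The rest carries two upturned steel U hooks 120 mm apart along its x (at x = -60 and +60).
- pole_rest (a joint): how far the sprung rest has sunk (m): 0 empty, growing downwards, stop at 0.040. Spring 150 N/m, lightly damped: the pole's weight sinks it 7 to 12 mm, and it bobs for a second or two.
- rest_seat (a point): point midway between the U hooks, level with their bottoms, where the pole's underside comes to lie; 110 mm above the worktop when empty, sinks with the rest. Each U is 28 mm wide inside (y), its arms flare and end 33 mm above this level; the cross bar lies 35 mm below. x runs from hook to hook; the pole shall lie along it, either way round.
- timer: red and white kitchen timer, 61 mm across, 58 mm high: leave it standing
- weight_big: brass scale weight, 38 mm across, 34 mm high: leave it standing

How it is judged:
By the outcome, as a careful person would: the job done as asked, in the order asked, and still so for the second after the job is handed in, with the robot touching nothing.
It also fails if it takes over 72 s, if anything falls off the work surface, if the arm or the gripper's body presses on something with over 40 N, if the wrist force passes 120 N, or if a joint passes its speed limit or range.

## Robot

A 6-joint arm with a two-finger parallel gripper is mounted at the origin on a cart in front of the work surface, level with it; the furniture and walls round the work are solid. World frame = base frame: x ahead of the robot, y to its left, z up, the work surface at z = 0. Lengths are in mm, angles in rad, forces in N, time in s.
With the tool pointing down it reaches from about 275 to 1000 mm from the base axis. Payload 8.4 kg.
Tool frame: the origin (TCP) lies between the finger pads; the fingertips stand 22 mm ahead of it and the grasp point (between the pads) lies 3 mm ahead of it (r.nose_length is the z of the fingertips in the tool frame, in mm); z points along the fingers, y is the line along which they close (so a half turn about z gives the same grasp; the last joint's range is limited). The gripper opens to 85 mm and grips with 20 to 120 N. Pads are 22 mm wide; open, the fingers measure 114 mm over their backs; the gripper's body (76 mm by 85 mm) begins 54 mm behind the grasp point. The pads swing forward as they close: fully open they stand 13 mm farther back than shut.
Start: joints at [1.266, 0.353, 1.633, -0, 1.155, -0.002], TCP at [186.37, 596.569, 253.281] pointing down, gripper open.
Joint ranges: [-2.63, 2.63], [-0.92, 2.1], [0.06, 2.66], [-1.3, 4.44], [0, 2.69], [-3.02, 3.02]. Speed limits (rad/s): [2.22, 2.22, 2.79, 3.14, 3.14, 3.14].

## Interface

Orientations are given as [roll, pitch, yaw] about the fixed x, y, z axes, in that order (R = Rz(yaw) Ry(pitch) Rx(roll)).
In Python, from rig import r gives the robot as it stands.
- The arm moves only by the shell command python3 steer.py 'ROWS' [FORCE]. ROWS is rows parted by semicolons, their numbers by spaces, 1 to 5 of them, each of 7 numbers: a rotation vector rx, ry, rz in rad, then dx, dy, dz in mm, then the opening from 0.0 (shut) to 1.0 (fully open); each row shifts and turns the commanded pose from where the row before left it, along the tool's axes as they then stand; what a row does not reach is not made up. A row lasts 1/12 s, in which the tool goes at most 41.7 mm and 0.125 rad, less where a joint would pass 70% of its speed; a pose out of reach is approached as far as the arm can. The fingers move at their own pace and stop on an object; FORCE is the grip in N (left out, the last holds). Time passes only in rows, so rows that do not move let the fingers close. It prints the time, the measured TCP pose, the force, the opening and the grip force at its end.
- r.sense(): the state, without advancing time (a new reading comes with each control period).
- r.grab_frame(name): name is "scene" or "top" or "wrist"; returns the picture (384x512x3 uint8, red, green, blue); there is no depth.
- r.camera_params(name): a dict with "fx", "fy", "cx", "cy" (pixels), "rvec" (rotation vector, rad) and "tvec" (3), from world to camera coordinates, as OpenCV has them. Camera axes: x right, y down, z forward; pixel columns grow to the right and rows downward; lengths in mm; the calibration is good to about 2 mm. A picture is of the moment at which its call begins: read the wrist's pose just before it. camera_params takes no time and is no camera call; for the wrist camera it gives the pose at the moment of the call.
- r.sign_off(): hands the job in; it is judged then, once.
The state is a dict: "clock": time; "qpos": joint angles; "qvel": joint speeds; "joint_efforts": joint torques, N m; "eef_pos": TCP position; "tcp_rot": TCP orientation; "contact_force": force on the tool from outside, world axes, zero at the start; "wrist_torque": the same for the moment, N m; "opening": opening from 0.0 (shut) to 1.0 (fully open); "grasp_force": force on a finger pad.
Only numpy, scipy, OpenCV 4.12 (cv2) and the standard library are available. Lean on these libraries where they do the work, as an engineer would, in place of code of your own. Each camera call takes 0.05 s, during which the arm holds its last target. There are 200 camera calls.

## Working session

There is one attempt and no reset: what is moved stays moved. The work goes in short steps, Python scripts to look and compute and a shell command to move; the robot and the scene stay as the last step left them, time stands still between calls to the robot, and variables do not carry over. Pictures are saved under pics/ and viewed, at most 10 in all, crops included, and the job is handed in when it is done.

```bash
ls; mkdir -p pics; python3 - <<'E'
from rig import r
import cv2,numpy as np
for n in ("scene","top"):
    im=r.grab_frame(n); cv2.imwrite(f"pics/{n}0.png",im[:,:,::-1])
    p=r.camera_params(n); print(n,p, (-cv2.Rodrigues(np.array(p['rvec'],float))[0].T@np.array(p['tvec'],float).ravel()).round())
s=r.sense();print(s)
E
```

```text
pics
rig.py
steer.py
scene {'fx': 475.438022512511, 'fy': 475.438022512511, 'cx': 264.71648466680796, 'cy': 190.19523792017762, 'rvec': array([ 2.10873006, -0.93262657,  0.41417513]), 'tvec': array([-471.67218666,  272.71108045,  975.64053775])} [ -91. -743.  830.]
top {'fx': 414.21282514264544, 'fy': 414.21282514264544, 'cx': 256.6208016379403, 'cy': 191.2870591226855, 'rvec': array([ 2.19970652, -2.14435771,  0.10957063]), 'tvec': array([-176.16424907,  547.02052195, 1235.89438784])} [ 427. -161. 1284.]
{'clock': 0.1, 'qpos': array([ 1.26560493e+00,  3.53607159e-01,  1.63402737e+00, -8.41644109e-06,
        1.15519781e+00, -2.38336538e-03]), 'qvel': array([ 0.00036141, -0.0029029 , -0.00161318, -0.00054646, -0.0007079 ,
        0.00051854]), 'joint_efforts': array([-9.99111808e-05, -6.06359553e+01, -3.42819285e+01, -7.85175189e-05,
        3.84405997e-03, -6.92436146e-06]), 'eef_pos': array([186.25370954, 596.20241631, 252.63293948]), 'tcp_rot': array([-3.14035295e+00,  4.74112592e-06,  2.83878803e+00]), 'contact_force': array([ 0.38188496,  0.15534081, -0.99025011]), 'wrist_torque': array([ 0.01207635, -0.01801473,  0.04202035]), 'grasp_force': 0.0, 'opening': 1.0008516419788565}
```

View pics/scene0.png

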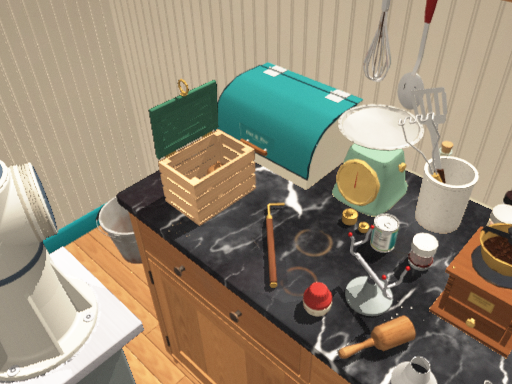

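View pics/top0.png

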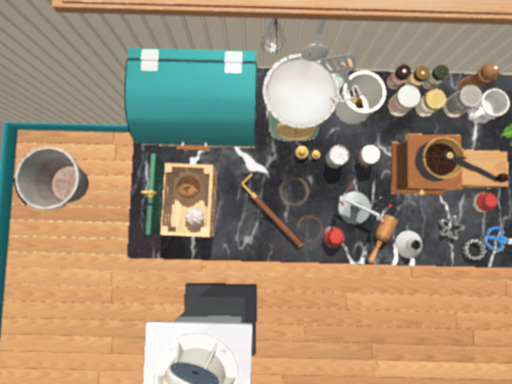

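The scene shows the keeper at about (208,165) with its flap raised and the eye at (183,87). The pole runs from (272,285) up to its hook near (285,207), and the rest is at (370,290). In the top view the flap is edge-on at (152,193), the pole runs (300,245)–(250,185), and the rest is at (355,207). I'll enlarge these for detail.

```bash
python3 - <<'E'
import cv2,numpy as np
t=cv2.imread("pics/top0.png");s=cv2.imread("pics/scene0.png")
a=t[140:260,130:410]; a=cv2.resize(a,(784,336),interpolation=cv2.INTER_CUBIC)
b=s[195:325,250:410]; b=cv2.resize(b,(320,260),interpolation=cv2.INTER_CUBIC)
c=s[70:220,140:300]; c=cv2.resize(c,(277,260),interpolation=cv2.INTER_CUBIC)
o=np.zeros((600,784,3),np.uint8);o[:336]=a;o[338:598,:320]=b;o[338:598,330:607]=c
cv2.imwrite("pics/c1.png",o)
E
```

```text
(no output)
```

View pics/c1.png

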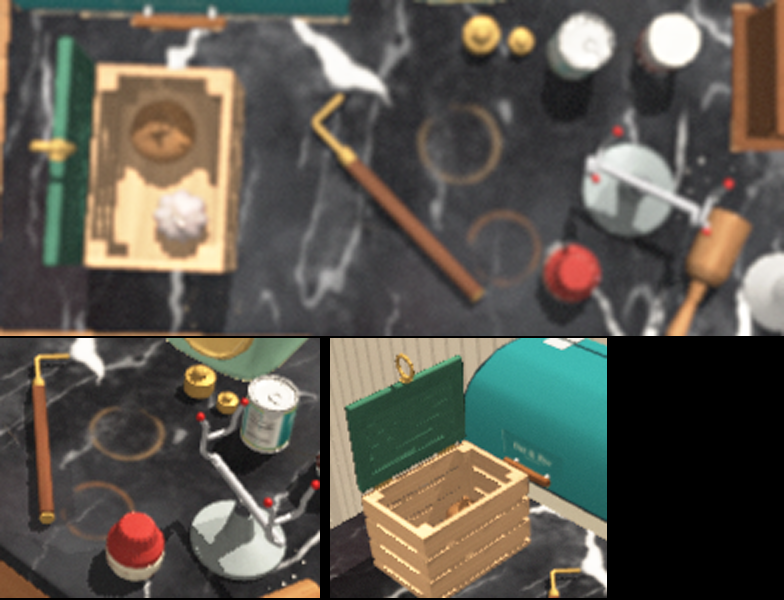

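The crop shows the details clearly. Red rest tips in the top view are near (350,186), (342.5,203), (390,205) and (382,222.5). The hook corner is at about (242,183.5), the prong tip at (252,175), and the eye at (148.5,193) in the top view and (181.5,87) in the scene view. Next I'll refine these with colour masks and cast rays.

```bash
cat > h.py <<'E'
import cv2,numpy as np
from rig import r
from scipy.spatial.transform import Rotation as Ro
def cam(n,p=None):
    p=p or r.camera_params(n); R=Ro.from_rotvec(np.array(p['rvec'],float).ravel()).as_matrix(); t=np.array(p['tvec'],float).ravel()
    return p,R,-R.T@t
def ray(n,u,v,p=None):
    p,R,c=cam(n,p); d=R.T@np.array([(u-p['cx'])/p['fx'],(v-p['cy'])/p['fy'],1]); return c,d/np.linalg.norm(d)
def plane(n,u,v,z,p=None):
    c,d=ray(n,u,v,p); return c+d*(z-c[2])/d[2]
def tri(a,b):  # two (cam,u,v) -> point, gap
    (c1,d1),(c2,d2)=ray(*a),ray(*b); k=np.linalg.lstsq(np.c_[d1,-d2],c2-c1,rcond=None)[0]
    p,q=c1+k[0]*d1,c2+k[1]*d2; return (p+q)/2,np.linalg.norm(p-q)
def proj(n,X,p=None):
    p,R,c=cam(n,p); q=R@(np.asarray(X,float)-c); return np.array([p['fx']*q[0]/q[2]+p['cx'],p['fy']*q[1]/q[2]+p['cy']])
def go(pos,yaw=None,rpy=None):
    """delta from measured pose to target (pointing down w/ yaw) in tool axes"""
    s=r.sense(); R0=Ro.from_euler('xyz',s['tcp_rot']); R1=Ro.from_euler('xyz',rpy if rpy is not None else [np.pi,0,yaw])
    print('rot',(R0.inv()*R1).as_rotvec().round(3),'move(before rot)',R0.inv().apply(np.array(pos)-s['eef_pos']).round(1),'(after rot)',R1.inv().apply(np.array(pos)-s['eef_pos']).round(1))
E
python3 - <<'E'
from h import *
T=cv2.imread("pics/top0.png");S=cv2.imread("pics/scene0.png")
def blobs(im,lo,hi,box,amin):
    x0,y0,x1,y1=box; h=cv2.cvtColor(im,cv2.COLOR_BGR2HSV)[y0:y1,x0:x1]; m=cv2.inRange(h,lo,hi)
    n,l,st,ce=cv2.connectedComponentsWithStats(m); return [(ce[i]+[x0,y0],st[i,4],m,l==i) for i in range(1,n) if st[i,4]>=amin]
print("red top")
for hr in ((0,140,110),(10,255,255)),: 
  for nm,im,box in(("top",T,(335,180,400,230)),("scene",S,(340,230,420,300))):
    for c,a,_,_ in blobs(im,hr[0],hr[1],box,2): print(nm,c.round(1),a, plane(nm,*c,143).round(1))
print("green flap / brass")
for nm,im,box in(("top",T,(140,145,175,240)),("scene",S,(145,70,225,160))):
    for c,a,_,_ in blobs(im,(18,90,90),(32,255,255),box,4): print(nm,'brass',c.round(1),a)
    for c,a,_,l in blobs(im,(65,80,20),(90,255,200),box,60):
        ys,xs=np.nonzero(l); print(nm,'green',c.round(1),a,cv2.boxPoints(cv2.minAreaRect(np.c_[xs+box[0],ys+box[1]].astype(np.float32))).round(1).tolist())
print("pole")
for c,a,_,l in blobs(T,(0,100,60),(25,255,255),(236,170,306,252),20):
    ys,xs=np.nonzero(l); P=np.c_[xs+236,ys+170].astype(np.float32);print(c.round(1),a,cv2.boxPoints(cv2.minAreaRect(P)).round(1).tolist())
for c,a,_,l in blobs(T,(18,100,90),(30,255,255),(236,170,306,252),3):
    ys,xs=np.nonzero(l); print('brass',c.round(1),a,xs.min()+236,xs.max()+236,ys.min()+170,ys.max()+170)
k=lambda x,y:(130+(x-.5)/2.8,140+(y-.5)/2.8)
for n,p,z in (("corner",(314,123),11),("tip",(341,98),11),("rodstart",(345,158),11),("buttTop",(478,297),16)): print(n,plane("top",*k(*p),z).round(1))
for p in ((97,63),(243,68),(235,272),(85,268)): print("rim",plane("top",*k(*p),130).round(1))
print("eye",tri(("top",)+k(52,148),("scene",140+(403-330)/1.731,70+(367-338)/1.733)))
E
```

```text
red top
top [350.  186.5] 6 [ 559.9 -420.6  143. ]
top [390. 205.] 9 [ 511.3 -531.4  143. ]
top [382.  222.7] 7 [ 461.9 -509.   143. ]
top [336.6 228.6] 8 [ 442.6 -384.3  143. ]
scene [350.  233.6] 14 [ 516.  -402.7  143. ]
scene [407.5 267.8] 18 [ 513.4 -534.   143. ]
scene [383.4 276.8] 16 [ 465.  -512.1  143. ]
green flap / brass
top brass [148.8 192.6] 81
top brass [167. 234.] 7
top green [154.3 195. ] 886 [[145.3000030517578, 233.8000030517578], [150.60000610351562, 152.8000030517578], [163.5, 153.60000610351562], [158.1999969482422, 234.6999969482422]]
scene brass [183.   87.5] 102
scene brass [207.  134.2] 21
scene brass [222.5 133.2] 4
scene brass [170.3 154.2] 27
scene green [186.9 117.8] 3507 [[138.3000030517578, 111.0], [218.8000030517578, 77.5], [238.5, 125.0], [158.0, 158.39999389648438]]
pole
[270.4 212.6] 501 [[238.6999969482422, 181.39999389648438], [251.0, 172.60000610351562], [302.6000061035156, 244.1999969482422], [290.29998779296875, 253.0]]
brass [248.3 186.3] 120 242 256 174 198
corner [ 575.2 -116.3   11. ]
tip [ 603.8 -145.4   11. ]
rodstart [ 537.3 -151.5   11. ]
buttTop [ 389.2 -299.8   16. ]
rim [616.5  99.6 130. ]
rim [615.2 -47.4 130. ]
rim [411.1 -46.6 130. ]
rim [411.3 101.8 130. ]
eye (array([516.16888696,  95.63721374, 297.08478408]), np.float64(3.735903436933706))
```

Everything fits the given sizes:

| Item | Position | Check |
|---|---|---|
| Pole | middle (461,-229), yaw 0.78 | length fits |
| Keeper | centre (513,27), yaw about 90° | eye at (516,96,297), flap about upright |
| Rest | centre (512,-466), yaw 1.138 | hooks 120.1 mm apart |

I'll fly round the keeper to above the pole.

```bash
A='0 0 0 -19 -28.7 -9.8 1;0 0 0 -19 -28.7 -9.8 1;0 0 0 -19 -28.7 -9.8 1;0 0 0 -19 -28.7 -9.8 1;0 0 0 -19 -28.7 -9.8 1'; unset A
python3 steer.py '0 0 0 -19 -28.7 -9.8 1;0 0 0 -19 -28.7 -9.8 1;0 0 0 -19 -28.7 -9.8 1;0 0 0 -19 -28.7 -9.8 1;0 0 0 -19 -28.7 -9.8 1'
python3 steer.py '0 0 0 -19 -28.7 -9.8 1;0 0 0 -19 -28.7 -9.8 1;0 0 0 -19 -28.7 -9.8 1;0 0 0 -19 -28.7 -9.8 1;0 0 0 -19 -28.7 -9.8 1'
python3 steer.py '0 0 0 -19 -28.7 -9.8 1;0 0 0 -19 -28.7 -9.8 1;0 0 0 -19 -28.7 -9.8 1;0 0 0 -19 -28.7 -9.8 1;0 0 0 -19 -28.7 -9.8 1'
python3 -c "
from h import *
go([461,-229,150],0.78)"
```

```text
clock: 0.52
eef_pos: [234.2, 429.5, 302.2]
tcp_rot: [-3.141, -0.0, 2.839]
contact_force: [0.9, -0.9, 1.0]
opening: 0.997
grasp_force: 0.0
clock: 0.93
eef_pos: [282.0, 264.3, 351.5]
tcp_rot: [-3.141, -0.0, 2.839]
contact_force: [2.4, 0.3, -0.2]
opening: 1.005
grasp_force: 0.0
clock: 1.35
eef_pos: [329.7, 99.0, 400.7]
tcp_rot: [3.141, 0.0, 2.839]
contact_force: [1.1, 0.3, -0.4]
opening: 0.999
grasp_force: 0.0
rot [ 0.    -0.     2.059] move(before rot) [-222.9 -274.1  250.7] (after rot) [-137.4  325.5  250.7]
```

```bash
python3 steer.py '0 0 0 -18.6 -22.9 20.8 1;0 0 0 -18.6 -22.9 20.8 1;0 0 0 -18.6 -22.9 20.8 1;0 0 0 -18.6 -22.9 20.8 1;0 0 0 -18.6 -22.9 20.8 1' >/dev/null
python3 steer.py '0 0 0 -18.6 -22.9 20.8 1;0 0 0 -18.6 -22.9 20.8 1;0 0 0 -18.6 -22.9 20.8 1;0 0 0 -18.6 -22.9 20.8 1;0 0 0 -18.6 -22.9 20.8 1' >/dev/null
python3 steer.py '0 0 0 -18.6 -22.9 20.8 1;0 0 0 -18.6 -22.9 20.8 1;0 0 .12 0 0 0 1;0 0 .12 0 0 0 1;0 0 .12 0 0 0 1'
python3 steer.py '0 0 .12 0 0 0 1;0 0 .12 0 0 0 1;0 0 .12 0 0 0 1;0 0 .12 0 0 0 1;0 0 .12 0 0 0 1' >/dev/null
python3 steer.py '0 0 .12 0 0 0 1;0 0 .12 0 0 0 1;0 0 .12 0 0 0 1;0 0 .12 0 0 0 1;0 0 .12 0 0 0 1' >/dev/null
python3 steer.py '0 0 .12 0 0 0 1;0 0 .12 0 0 0 1;0 0 .12 0 0 0 1;0 0 .12 0 0 0 1;0 0 .019 0 0 0 1'
python3 - <<'E'
from h import *
p=r.camera_params("wrist"); im=r.grab_frame("wrist"); cv2.imwrite("pics/w1.png",im[:,:,::-1])
print(cam("wrist",p)[2].round(1)); d=np.array([np.cos(.78),np.sin(.78)])
for a in(-100,0,100,160): print(a,proj("wrist",np.r_[np.array([461,-229])+a*d,11],p).round(1))
go([461,-229,150],.78)
E
```

```text
clock: 2.6
eef_pos: [460.6, -228.5, 149.5]
tcp_rot: [-3.141, -0.002, 2.472]
contact_force: [0.3, -0.8, 0.5]
opening: 0.997
grasp_force: 0.0
clock: 3.85
eef_pos: [461.0, -228.1, 150.5]
tcp_rot: [-3.141, 0.0, 0.774]
contact_force: [-0.1, 0.4, 0.2]
opening: 1.0
grasp_force: 0.0
[ 509.1 -182.5  271.2]
-100 [257.4 281.3]
0 [256.7 179.1]
100 [255.8  54.7]
160 [255.2 -34. ]
rot [-0.     0.    -0.001] move(before rot) [-0.6  0.7  0.5] (after rot) [-0.6  0.7  0.5]
```

View pics/w1.png

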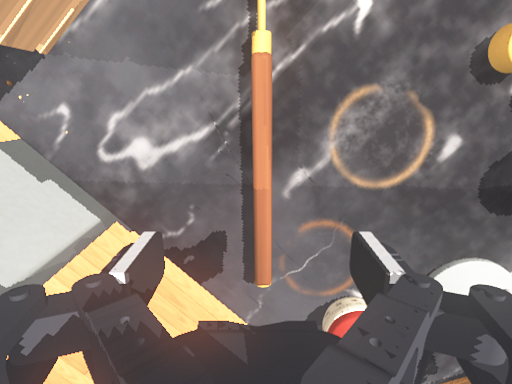

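The wrist view shows the pole's wood from the butt at (264,286) to the brass ferrule at (261,52–30), about 5 px right of the prediction. I'll measure it by mask.

```bash
python3 - <<'E'
from h import *
p=r.camera_params("wrist")
im=cv2.imread("pics/w1.png"); m=cv2.inRange(cv2.cvtColor(im,cv2.COLOR_BGR2HSV),(0,100,60),(28,255,255)); m[:,:235]=0; m[:,285:]=0; m[296:]=0
for v in(45,100,150,200,270):
    xs=np.nonzero(m[v])[0]; print(v,xs.min(),xs.max(),plane("wrist",(xs.min()+xs.max())/2,v,22,p).round(1))
ys=np.nonzero(m[:,255:270].sum(1)>255*6)[0];print(ys.min(),ys.max(),[plane("wrist",262,v,z,p).round(1) for v,z in((ys.max()+.5,22),(30,15),(ys.max()+.5,11))])
E
```

```text
45 251 270 [ 538.  -157.2   22. ]
100 252 271 [ 510.7 -185.4   22. ]
150 252 271 [ 483.  -212.8   22. ]
200 253 271 [ 453.3 -243.    22. ]
270 254 271 [ 406.7 -289.9   22. ]
52 286 [array([ 394.4, -301.5,   22. ]), array([ 547. , -149.9,   15. ]), array([ 389.3, -306.8,   11. ])]
```

```bash
python3 steer.py '0 0 -.013 1 4.7 0 1;0 0 0 0 0 35 1;0 0 0 0 0 35 1;0 0 0 0 0 30 1;0 0 0 0 0 15 1'
python3 steer.py '0 0 0 0 0 10 .8;0 0 0 0 0 0 .5;0 0 0 0 0 0 .3;0 0 0 0 0 0 0;0 0 0 0 0 0 0' 110
python3 steer.py '0 0 0 0 0 0 0;0 0 0 0 0 0 0;0 0 0 0 0 0 0;0 0 0 0 0 0 0' 110
```

```text
clock: 4.32
eef_pos: [463.8, -230.2, 32.6]
tcp_rot: [-3.138, 0.001, 0.797]
contact_force: [0.1, 0.3, 0.8]
opening: 1.001
grasp_force: 0.0
clock: 4.73
eef_pos: [466.1, -231.3, 27.0]
tcp_rot: [3.139, -0.001, 0.793]
contact_force: [-0.3, -0.3, -0.5]
opening: 0.299
grasp_force: 0.0
clock: 5.07
eef_pos: [466.0, -231.3, 27.3]
tcp_rot: [3.139, -0.001, 0.793]
contact_force: [-0.8, 1.2, 9.1]
opening: 0.154
grasp_force: 108.1
```

```bash
python3 steer.py '0 0 0 0 0 -10 0;0 0 0 0 0 -20 0;0 0 0 0 0 -28 0;0 0 0 0 0 -28 0;0 0 0 0 0 -28 0'
python3 steer.py '0 0 -.1 0 0 -28 0;0 0 -.1 0 0 -28 0;0 0 -.1 0 0 -28 0;0 0 -.1 0 0 -28 0;0 0 -.1 0 0 -28 0'
python3 steer.py '0 0 -.1 0 0 -20 0;0 0 -.1 0 0 -12 0;0 0 -.05 0 0 0 0;0 0 -.028 0 0 0 0;0 0 0 0 0 0 0'
python3 - <<'E'
from h import *
s=r.sense();print(s['contact_force'].round(1),s['wrist_torque'].round(2))
pw=r.camera_params("wrist")
ims={n:r.grab_frame(n)[:,:,::-1].copy() for n in("scene","top","wrist")}
for n in ims: cv2.imwrite(f"pics/g_{n}.png",ims[n])
R=Ro.from_euler('xyz',s['tcp_rot'])
for n in ims:
    for q in((100,0,16.3),(160,0,16.3),(160,43,16.3),(-100,0,16.3)):
        print(n,q,proj(n,s['eef_pos']+R.apply(q),pw if n=="wrist" else None).round(1))
def cr(n,x,y,w,h,k): return cv2.resize(ims[n][y:y+h,x:x+w],None,fx=k,fy=k,interpolation=cv2.INTER_CUBIC)
o=np.zeros((600,800,3),np.uint8)
a=cr("scene",140,60,200,150,2);o[:300,:400]=a
b=cr("top",130,140,200,150,2);o[:300,400:800]=b
c=cv2.resize(ims["wrist"],(400,300));o[300:,:400]=c
cv2.imwrite("pics/c2.png",o); go([458,-64,313],np.pi/2)
E
```

```text
clock: 5.48
eef_pos: [464.9, -230.7, 141.8]
tcp_rot: [3.141, -0.0, 0.793]
contact_force: [0.2, -0.6, -0.9]
opening: 0.156
grasp_force: 107.7
clock: 5.9
eef_pos: [464.6, -230.6, 282.3]
tcp_rot: [3.14, 0.0, 1.298]
contact_force: [1.0, -0.3, -1.7]
opening: 0.155
grasp_force: 107.8
clock: 6.32
eef_pos: [464.9, -230.7, 313.0]
tcp_rot: [3.14, 0.001, 1.572]
contact_force: [0.3, 0.3, -1.0]
opening: 0.157
grasp_force: 107.7
[ 0.3  0.3 -1. ] [-0.01  0.03  0.03]
scene (100, 0, 16.3) [233.  130.7]
scene (160, 0, 16.3) [213.1 120.4]
scene (160, 43, 16.3) [227.7 112.5]
scene (-100, 0, 16.3) [309.7 170.3]
top (100, 0, 16.3) [242.9 216. ]
top (160, 0, 16.3) [217.7 215.4]
top (160, 43, 16.3) [218.3 197.4]
top (-100, 0, 16.3) [326.9 218. ]
wrist (100, 0, 16.3) [255.7   9. ]
wrist (160, 0, 16.3) [ 255.4 -184.6]
wrist (160, 43, 16.3) [ 380.1 -184.9]
wrist (-100, 0, 16.3) [256.3 402.8]
rot [ 0.     0.    -0.001] move(before rot) [166.7  -7.   -1. ] (after rot) [166.7  -6.9  -1. ]
```

View pics/c2.png

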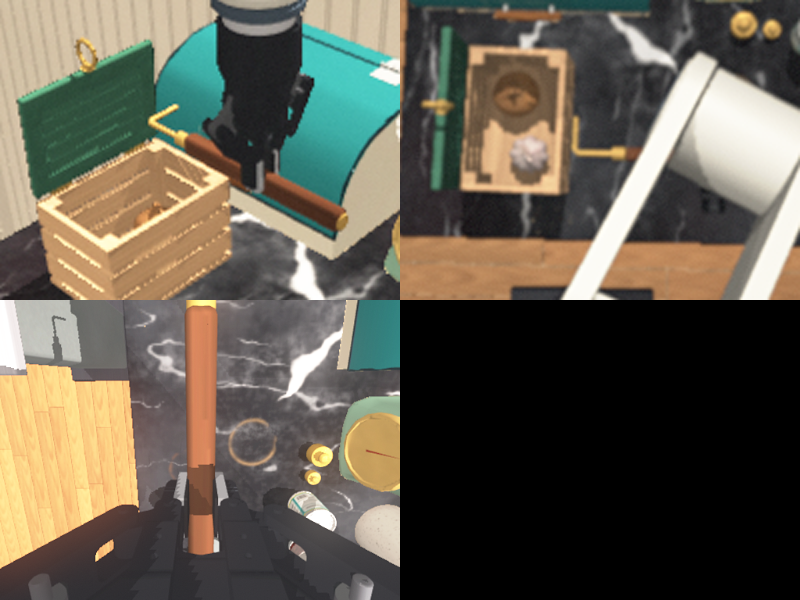

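The views show the prong corner at scene (215,120.5) and top (218,216.5), within 2 px of prediction, so the pole is level in the grip. The eye ring is at scene (183,87.5) and top (148.5,192.5). I'll triangulate the offset between eye and prong.

```bash
python3 - <<'E'
from h import *
e=tri(("top",148.8,192.6),("scene",183,87.5)); c=tri(("top",217.8,216.2),("scene",214.7,120.6)); t=tri(("top",218.5,198),("scene",229,113.5))
print(e,c,t)
for y in(94,96,98): 
    for z in(296,299): print(y,z,proj("top",[514,y,z]).round(1),proj("scene",[514,y,z]).round(1))
E
```

```text
(array([516.98295992,  94.8480556 , 295.03634644]), np.float64(4.833378637165198)) (array([464.54924861, -72.47363329, 296.84079189]), np.float64(4.633679589485874)) (array([507.70334466, -72.00748077, 294.44819212]), np.float64(3.296913627191483))
94 296 [149.7 193.1] [181.2  87.7]
94 299 [149.4 192.9] [181.   86.5]
96 296 [148.8 193. ] [180.6  87.4]
96 299 [148.5 192.9] [180.5  86.3]
98 296 [148. 193.] [180.1  87.2]
98 299 [147.7 192.9] [179.9  86. ]
```

```bash
python3 steer.py '0 0 0 15 -5 0 0;0 0 0 30 -5 0 0;0 0 0 30 0 0 0;0 0 0 30 0 0 0;0 0 0 30 0 0 0'
python3 steer.py '0 0 0 20 0 0 0;0 0 0 12 0 0 0;0 0 0 0 0 0 0;0 0 0 0 0 0 0'
python3 - <<'E'
from h import *
ims={n:r.grab_frame(n)[:,:,::-1].copy() for n in("scene","top")}
def cr(n,x,y,w,h,k): return cv2.resize(ims[n][y:y+h,x:x+w],None,fx=k,fy=k,interpolation=cv2.INTER_CUBIC)
o=np.hstack([cr("scene",150,65,80,60,5),cr("top",125,160,80,60,5)]); cv2.imwrite("pics/c3.png",o)
E
```

```text
clock: 6.88
eef_pos: [454.1, -94.0, 311.5]
tcp_rot: [-3.141, -0.0, 1.569]
contact_force: [1.2, 0.3, -1.5]
opening: 0.156
grasp_force: 107.8
clock: 7.22
eef_pos: [454.7, -63.0, 311.6]
tcp_rot: [-3.141, 0.0, 1.572]
contact_force: [0.2, -0.2, -0.7]
opening: 0.158
grasp_force: 107.8
```

View pics/c3.png

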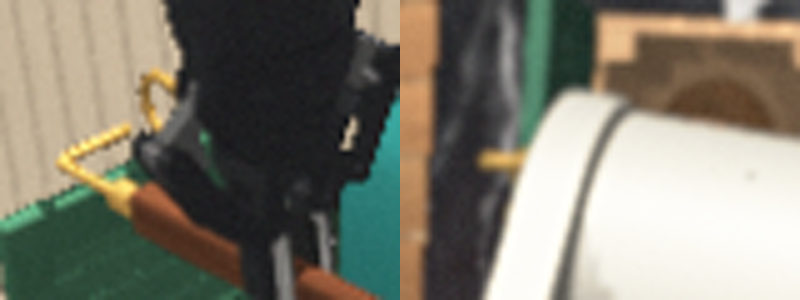

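The prong tip at scene (175.6,91) stands short of the ring, centred at (183,87.5). Extending its line lands within about 3 mm of the ring centre. I'll correct slightly and insert.

```bash
python3 steer.py '0 0 0 -2 0 -2 0;0 0 0 0 7 0 0;0 0 0 0 7 0 0;0 0 0 0 7 0 0;0 0 0 0 0 0 0'
python3 steer.py '0 0 0 0 7 0 0;0 0 0 0 7 0 0;0 0 0 0 7 0 0;0 0 0 0 0 0 0;0 0 0 0 0 0 0'
python3 - <<'E'
from h import *
ims={n:r.grab_frame(n)[:,:,::-1].copy() for n in("scene","top")}
def cr(n,x,y,w,h,k): return cv2.resize(ims[n][y:y+h,x:x+w],None,fx=k,fy=k,interpolation=cv2.INTER_CUBIC)
o=np.hstack([cr("scene",150,65,80,60,5),cr("top",125,160,80,60,5)]); cv2.imwrite("pics/c4.png",o)
E
```

```text
clock: 7.73
eef_pos: [477.8, -66.2, 313.7]
tcp_rot: [3.141, 0.0, 1.57]
contact_force: [-0.2, -0.1, -0.7]
opening: 0.153
grasp_force: 107.8
clock: 8.15
eef_pos: [497.5, -65.8, 313.5]
tcp_rot: [-3.141, -0.0, 1.571]
contact_force: [-0.4, 0.5, -1.7]
opening: 0.16
grasp_force: 107.9
```

View pics/c4.png

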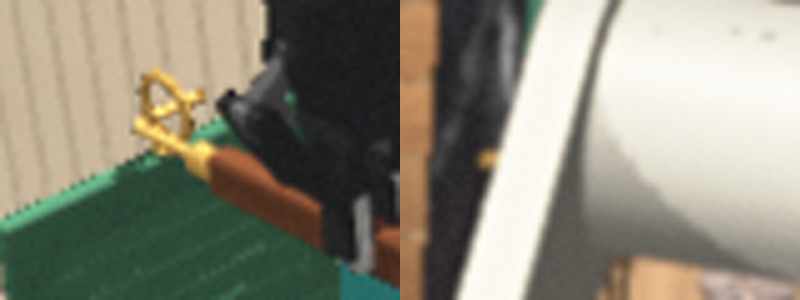

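The prong passes through the ring: the tip shows at crop (200,95), beyond the ring centred at (167,112), with the corner at (137,127). Now I'll draw the flap along its arc.

```bash
python3 steer.py '0 0 0 -7 0 0 0;0 0 0 -7 0 .6 0;0 0 0 -14 0 1.8 0;0 0 0 -13.8 0 3.1 0;0 0 0 -13.5 0 4.2 0' 115
python3 steer.py '0 0 0 -13.1 0 5.4 0;0 0 0 -12.5 0 6.5 0;0 0 0 -11.9 0 7.6 0;0 0 0 -11.2 0 8.6 0;0 0 0 -10.4 0 9.5 0'
python3 steer.py '0 0 0 -9.5 0 10.4 0;0 0 0 -8.6 0 11.2 0;0 0 0 -7.6 0 11.9 0;0 0 0 -3.2 0 6.2 0;0 0 0 -3.2 0 6.2 0'
python3 - <<'E'
from h import *
ims={n:r.grab_frame(n)[:,:,::-1].copy() for n in("scene","top")}
def cr(n,x,y,w,h,k): return cv2.resize(ims[n][y:y+h,x:x+w],None,fx=k,fy=k,interpolation=cv2.INTER_CUBIC)
o=np.hstack([cr("scene",140,100,130,130,3),cr("top",130,140,130,130,3)]); cv2.imwrite("pics/c5.png",o)
E
```

```text
clock: 8.67
eef_pos: [497.0, -122.1, 304.1]
tcp_rot: [3.141, -0.0, 1.571]
contact_force: [-0.3, 0.8, -2.1]
opening: 0.151
grasp_force: 113.9
clock: 9.08
eef_pos: [497.0, -181.4, 265.5]
tcp_rot: [-3.142, -0.0, 1.571]
contact_force: [0.6, 1.8, -2.0]
opening: 0.156
grasp_force: 113.9
clock: 9.5
eef_pos: [496.8, -212.6, 219.2]
tcp_rot: [-3.14, -0.001, 1.571]
contact_force: [-0.6, 2.0, -2.0]
opening: 0.156
grasp_force: 113.8
```

View pics/c5.png

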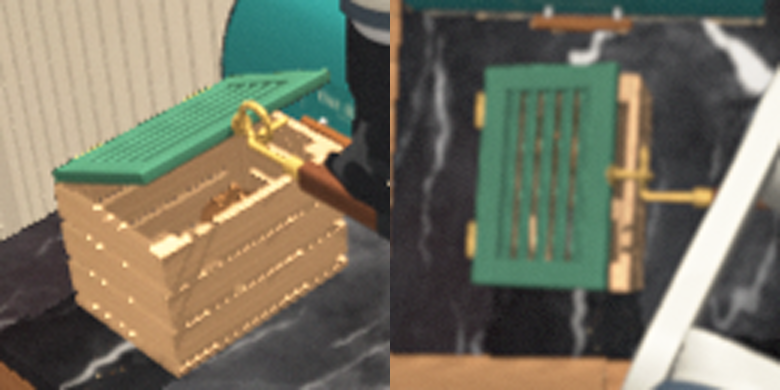

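The flap follows and is about a third open, with the ring still on the prong. I'll continue more slowly and press it home gently.

```bash
python3 steer.py '0 0 0 -2.7 0 6.5 0;0 0 0 -2.7 0 6.6 0;0 0 0 -2.1 0 6.7 0;0 0 0 -2.1 0 6.8 0;0 0 0 -1.5 0 6 0'
python3 steer.py '0 0 0 -1.2 0 5 0;0 0 0 -.8 0 5 0;0 0 0 -.6 0 5 0;0 0 0 -.4 0 4 0;0 0 0 -.3 0 4 0'
python3 steer.py '0 0 0 -.2 0 3 0;0 0 0 -.2 0 3 0;0 0 0 0 0 3 0;0 0 0 0 0 3 0;0 0 0 0 0 2.5 0'
python3 steer.py '0 0 0 0 0 2 0;0 0 0 0 0 2 0;0 0 0 0 0 2 0;0 0 0 0 0 2 0;0 0 0 0 0 2 0'
```

```text
clock: 10.02
eef_pos: [497.1, -223.4, 187.1]
tcp_rot: [-3.141, -0.0, 1.571]
contact_force: [-0.1, 2.0, -1.9]
opening: 0.155
grasp_force: 113.9
clock: 10.43
eef_pos: [497.1, -226.7, 164.4]
tcp_rot: [-3.141, -0.0, 1.571]
contact_force: [-0.1, 5.1, 0.2]
opening: 0.151
grasp_force: 113.9
clock: 10.85
eef_pos: [497.1, -227.1, 150.1]
tcp_rot: [-3.142, -0.0, 1.571]
contact_force: [-0.6, 4.3, -0.3]
opening: 0.155
grasp_force: 113.9
clock: 11.27
eef_pos: [497.5, -227.1, 140.6]
tcp_rot: [3.141, -0.0, 1.571]
contact_force: [1.1, 8.2, 0.7]
opening: 0.155
grasp_force: 114.2
```

```bash
python3 steer.py '0 0 0 3 0 0 0;0 0 0 3 0 1 0;0 0 0 0 0 1.5 0;0 0 0 0 0 1.5 0;0 0 0 0 0 0 0'
python3 - <<'E'
from h import *
ims={n:r.grab_frame(n)[:,:,::-1].copy() for n in("scene","top")}
def cr(n,x,y,w,h,k): return cv2.resize(ims[n][y:y+h,x:x+w],None,fx=k,fy=k,interpolation=cv2.INTER_CUBIC)
o=np.hstack([cr("scene",140,120,130,130,3),cr("top",130,140,130,130,3)]); cv2.imwrite("pics/c6.png",o)
E
```

```text
clock: 11.68
eef_pos: [497.1, -221.1, 136.2]
tcp_rot: [-3.142, -0.0, 1.571]
contact_force: [-0.2, 2.1, 1.2]
opening: 0.154
grasp_force: 114.3
```

View pics/c6.png

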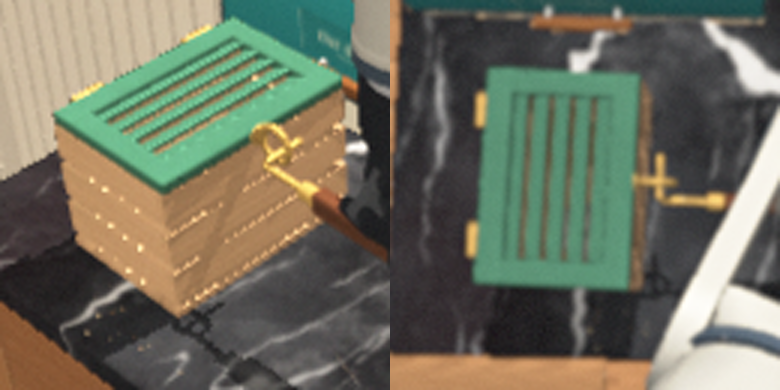

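The flap looks level or nearly so, with the ring on the prong at scene-crop (285,150). I'll press a little more and watch for a firm force rise.

```bash
python3 steer.py '0 0 0 0 0 1 0;0 0 0 0 0 1 0;0 0 0 0 0 0 0' |grep -E 'pos|force'; python3 -c "
from h import *
print(r.sense()['wrist_torque'].round(2))"
python3 steer.py '0 0 0 0 0 1 0;0 0 0 0 0 1 0;0 0 0 0 0 0 0'|grep -E 'pos|force'; python3 -c "
from h import *
print(r.sense()['wrist_torque'].round(2))"
```

```text
eef_pos: [497.2, -221.1, 134.4]
contact_force: [0.2, 2.0, 4.1]
grasp_force: 114.6
[ 1.06 -0.06  0.12]
eef_pos: [497.3, -221.3, 132.2]
contact_force: [0.9, 0.3, -0.4]
grasp_force: 113.9
[ 0.31 -0.14 -0.16]
```

```bash
python3 - <<'E'
from h import *
old=cv2.imread("pics/c6.png"); S=r.grab_frame("scene")[:,:,::-1].copy(); T=r.grab_frame("top")[:,:,::-1].copy()
cv2.imwrite("pics/s7.png",S);cv2.imwrite("pics/t7.png",T)
s=r.sense();R=Ro.from_euler('xyz',s['tcp_rot'])
g=lambda im:cv2.inRange(cv2.cvtColor(im,cv2.COLOR_BGR2HSV),(65,80,40),(90,255,255))
m=g(S);m[:,:155]=0;m[:110]=0;m[205:]=0;m[:,262:]=0
n,l,st,ce=cv2.connectedComponentsWithStats(m);i=1+st[1:,4].argmax();
c=max(cv2.findContours((l==i).astype(np.uint8),0,2)[0],key=cv2.contourArea); print(cv2.approxPolyDP(c,4,True)[:,0].tolist())
mo=g(old[:,:390]); mo[:, :50]=0;mo[:40]=0
n,l,st,ce=cv2.connectedComponentsWithStats(mo);i=1+st[1:,4].argmax();
c=max(cv2.findContours((l==i).astype(np.uint8),0,2)[0],key=cv2.contourArea); print('old',(cv2.approxPolyDP(c,12,True)[:,0]/3+[140,120]).round(1).tolist())
for z in(143,131,150):
  for x,y in((413.5,-47),(613.5,-47),(413.5,95)): print(x,y,z,proj("scene",[x,y,z]).round(1))
b=lambda im:cv2.inRange(cv2.cvtColor(im,cv2.COLOR_BGR2HSV),(18,110,90),(32,255,255))
for nm,im,bx in(("scene",S,(218,155,262,195)),("top",T,(210,185,260,215))):
    for q in((100,0),(115,0),(160,0),(160,43)): print(nm,q,proj(nm,s['eef_pos']+R.apply([*q,16.3])).round(1))
    k=b(im)[bx[1]:bx[3],bx[0]:bx[2]]
    print(bx[:2]); print('\n'.join(''.join('#' if v else '.' for v in row) for row in k))
E
```

```text
[[256, 110], [216, 110], [212, 129], [159, 160], [195, 183], [225, 160], [259, 146], [254, 136]]
old [[158.3, 158.3], [195.0, 183.7], [225.7, 160.3], [259.3, 144.7], [256.7, 133.3], [203.7, 133.3]]
413.5 -47 143 [195.3 183.4]
613.5 -47 143 [255.4 145.8]
413.5 95 143 [157.1 158.9]
413.5 -47 131 [195.8 187.4]
613.5 -47 131 [255.6 149.7]
413.5 95 131 [157.9 162.9]
413.5 -47 150 [194.9 181. ]
613.5 -47 150 [255.4 143.5]
413.5 95 150 [156.6 156.6]
scene (100, 0) [244.6 188.7]
scene (115, 0) [240. 186.]
scene (160, 0) [226.8 178.1]
scene (160, 43) [239.5 169.9]
(218, 155)
............................................
............................................
............................................
............................................
............................................
............................................
..........#####.............................
.......#########............................
......##########............................
......#####..####...........................
.....######...####...##.....................
.....######....###..###.........
[... 2222 characters left out ...]
##...................................
..#.....###.......................................
........###.......................................
........###..............######...................
.........######################...................
..........#####################...................
.............##################...................
.......................########...................
..........................#####...................
..................................................
..................................................
..................................................
..................................................
..................................................
```

The flap's near front corner is at (195,183.5), matching the shut prediction (195.3,183.4). The press force tilted the pole slightly in the grip, so the flap is on its stop. Now I'll relieve the prong, centre it in the ring and withdraw it sideways.

```bash
python3 steer.py '0 0 0 0 0 -3 0;0 0 0 0 0 -3 0;0 0 0 0 0 -3 0;0 0 0 0 0 0 0;0 0 0 0 0 0 0'|grep -E 'pos|force'
python3 - <<'E'
from h import *
S=r.grab_frame("scene")[:,:,::-1].copy()
print('wt',r.sense()['wrist_torque'].round(2)); print(proj("scene",[516,-67,137]).round(1))
k=cv2.inRange(cv2.cvtColor(S,cv2.COLOR_BGR2HSV),(18,110,90),(32,255,255))[155:190,218:255]
print('\n'.join(''.join('#' if v else '.' for v in row) for row in k))
E
```

```text
eef_pos: [497.2, -221.2, 141.6]
contact_force: [-0.3, 0.2, -1.0]
grasp_force: 113.6
wt [ 0.   -0.03 -0.01]
[233.5 168.6]
.....................................
.....................................
.....................................
.....................................
.....................................
.....................................
..........#####......................
.......#########.....................
......##########....###..............
......#####...######.##..............
.....######...########...............
.....######....#####.................
......#.###..######..................
.........##.#######..................
..........##.##..##..................
..........####...##..................
..........####...##..................
..........#####..##..................
..........#########..................
............######...................
.............#####...................
...............#####.................
.................####...#............
..................########...........
...................#########.........
....................########.........
.....................######..........
.....................#####...........
.......................##............
........................#............
.....................................
.....................................
.....................................
.....................................
.....................................
```

The ring hasn't moved, the forces are zero and the prong sits mid-hole. I'll withdraw it.

```bash
python3 steer.py '0 0 0 0 -6 0 0;0 0 0 0 -7 0 0;0 0 0 0 -7 0 0;0 0 0 0 -7 0 0;0 0 0 0 0 0 0'|grep -E 'pos|force'
python3 steer.py '0 0 0 0 -7 0 0;0 0 0 0 -8 0 0;0 0 0 0 -8 0 0;0 0 0 0 -5 0 0;0 0 0 0 0 0 0'|grep -E 'pos|force'
python3 steer.py '0 0 0 -10 0 0 0;0 0 0 -20 0 0 0;0 0 0 -20 0 -10 0;0 0 0 -15 0 -25 0;0 0 0 0 0 -30 0'|grep -E 'pos|force'
python3 steer.py '0 0 0 0 0 -25 0;0 0 0 0 0 -10 0;0 0 0 0 0 0 0;0 0 0 0 0 0 0'|grep -E 'pos|force'
python3 - <<'E'
from h import *
s=r.sense();R=Ro.from_euler('xyz',s['tcp_rot']);print(s['tcp_rot'],s['wrist_torque'].round(2))
for n in("scene","top"):
    im=r.grab_frame(n)[:,:,::-1].copy(); cv2.imwrite(f"pics/u_{n}.png",im)
    a=proj(n,s['eef_pos']+R.apply([160,0,16.3]));print(n,a.round(1),[proj(n,s['eef_pos']+R.apply(q)).round(1) for q in([100,0,16.3],[115,0,16.3],[160,43,16.3],[-100,0,16.3])])
    x,y=(a-[22,16]).astype(int); print((x,y))
    k=cv2.inRange(cv2.cvtColor(im,cv2.COLOR_BGR2HSV),(18,110,90),(32,255,255))[y:y+30,x:x+48]
    print('\n'.join(''.join('#' if v else '.' for v in row) for row in k))
S=cv2.imread("pics/u_scene.png");m=cv2.inRange(cv2.cvtColor(S,cv2.COLOR_BGR2HSV),(65,80,40),(90,255,255));m[:,:155]=0;m[:120]=0;m[200:]=0;m[:,262:]=0
c=max(cv2.findContours(m,0,2)[0],key=cv2.contourArea);print(cv2.approxPolyDP(c,4,True)[:,0].tolist())
E
```

```text
eef_pos: [468.1, -220.9, 141.2]
contact_force: [0.4, 0.7, -1.8]
grasp_force: 113.6
eef_pos: [440.7, -220.9, 141.3]
contact_force: [-0.1, 0.2, -1.5]
grasp_force: 113.6
eef_pos: [441.9, -288.7, 206.0]
contact_force: [0.4, -1.2, -0.4]
grasp_force: 113.6
eef_pos: [442.2, -286.3, 240.9]
contact_force: [0.2, -0.0, -1.6]
grasp_force: 113.6
[3.14126748e+00 2.53822319e-04 1.57087986e+00] [-0.    0.05  0.01]
scene [225.9 163. ] [array([246.1, 174.6]), array([240.9, 171.6]), array([240.2, 154.1]), array([323.8, 219.3])]
(np.int64(203), np.int64(146))
................................................
................................................
................................................
................................................
......................................#.........
...................................####.........
.................................####...........
.................................###............
..............................#.##..............
............................####................
............................###.................
...............
[... 1960 characters left out ...]
...#######################..
.......................................#######..
........................................#####...
................................................
................................................
................................................
................................................
................................................
................................................
................................................
................................................
................................................
[[261, 120], [214, 120], [214, 128], [158, 158], [195, 183], [221, 167], [235, 150], [243, 151], [234, 159], [254, 144], [261, 147]]
```

```bash
python3 - <<'E'
from h import *
s=r.sense();R=Ro.from_euler('xyz',s['tcp_rot'])
im=cv2.imread("pics/u_scene.png"); h=cv2.cvtColor(im,cv2.COLOR_BGR2HSV)
for nm,a,b,q in(("corner",(240.3,225.7),(227.5,159.8),[160,0,16.3]),("tip",(240.9,210),(241,150.5),[160,42,16.3])):
    X,g=tri(("top",)+a,("scene",)+b); print(nm,X.round(1),g.round(1),R.inv().apply(X-s['eef_pos']).round(1))
# butt end in scene: wood mask
m=cv2.inRange(h,(0,90,50),(16,255,255)); m[:, :250]=0; m[:160]=0; m[250:]=0; m[:,345:]=0
n,l,st,ce=cv2.connectedComponentsWithStats(m)
for i in range(1,n):
    if st[i,4]>40:
        c=max(cv2.findContours((l==i).astype(np.uint8),0,2)[0],key=cv2.contourArea); print(st[i],cv2.approxPolyDP(c,2.5,True)[:,0].tolist())
bm=cv2.inRange(h,(18,110,90),(32,255,255))[205:230,310:335]; ys,xs=np.nonzero(bm); print('butt brass',xs.mean()+310,ys.mean()+205,len(xs))
for dz in(0,4,8): print(proj("scene",s['eef_pos']+R.apply([-100,0,16.3+dz])).round(1))
E
```

```text
corner [ 444.8 -124.7  230.5] 6.0 [160.8   3.5   9.4]
tip [ 484.6 -125.4  233.7] 6.4 [160.2  43.3   6.1]
[250 160  25  36 277] [[250, 160], [250, 191], [255, 188], [255, 183], [274, 195], [273, 190], [258, 178], [254, 162]]
[285 192  41  35 528] [[287, 192], [285, 203], [321, 226], [325, 216]]
butt brass 323.96774193548384 221.67741935483872 31
[323.2 219.9]
[323.1 221.5]
[322.9 223.1]
```

The pole is pitched about 0.05 rad, hook up. I'll compensate with the tool's pitch and turn to the rest's heading. Meanwhile I'll re-measure the rest now that the arm is clear of it.

```bash
python3 steer.py '0 0 .11 0 0 0 0;0 0 .11 0 0 0 0;0 0 .11 0 0 0 0;0 0 .103 0 0 0 0;0 -.05 0 0 0 0 0'
python3 - <<'E'
from h import *
s=r.sense();R=Ro.from_euler('xyz',s['tcp_rot']);print((R.apply([1,0,0])).round(3),(R.apply([0,1,0])).round(3))
T=cv2.imread("pics/top0.png");S=cv2.imread("pics/scene0.png")
red=lambda im:cv2.bitwise_or(*[cv2.inRange(cv2.cvtColor(im,cv2.COLOR_BGR2HSV),(a,120,90),(b,255,255)) for a,b in((0,9),(172,180))])
for nm,im,(x0,y0,x1,y1) in(("top",T,(338,182,400,228)),("scene",S,(340,225,420,300))):
    n,l,st,ce=cv2.connectedComponentsWithStats(red(im)[y0:y1,x0:x1])
    for i in range(1,n): 
        if st[i,4]>2: print(nm,(ce[i]+[x0,y0]).round(1),st[i,4],plane(nm,*(ce[i]+[x0,y0]),143).round(1))
R1=(Ro.from_euler('z',1.138)*Ro.from_euler('x',np.pi)*Ro.from_euler('y',-.05))
go([511.8,-465.6,200],rpy=R1.as_euler('xyz'))
E
```

```text
clock: 14.95
eef_pos: [441.2, -286.3, 239.5]
tcp_rot: [-3.139, 0.049, 1.131]
contact_force: [-0.1, -0.2, -0.8]
opening: 0.152
grasp_force: 113.6
[ 0.426  0.904 -0.049] [ 0.905 -0.426 -0.003]
top [350.  186.5] 10 [ 559.9 -420.6  143. ]
top [389.8 205.2] 11 [ 510.8 -530.9  143. ]
top [381.7 222.4] 7 [ 462.7 -508.3  143. ]
scene [371.9 226.5] 15 [ 562.3 -424.3  143. ]
scene [349.9 233.7] 18 [ 515.5 -402.8  143. ]
scene [407.5 267.8] 18 [ 513.4 -534.   143. ]
scene [383.5 276.8] 18 [ 465.1 -512.3  143. ]
rot [-0.003 -0.001 -0.007] move(before rot) [-130.   140.4   45.6] (after rot) [-131.   139.3   46.1]
```

```bash
python3 steer.py '0 0 -.007 -10 11 2 0;0 0 0 -20 21 5 0;0 0 0 -25 27 8 0;0 0 0 -25 27 9 0;0 0 0 -25 27 9 0' >/dev/null
python3 steer.py '0 0 0 -16 17 8 0;0 0 0 -9 10 4.5 0;0 0 0 0 0 0 0;0 0 0 0 0 0 0'
python3 - <<'E'
from h import *
s=r.sense();p=r.camera_params("wrist");W=r.grab_frame("wrist")[:,:,::-1].copy();cv2.imwrite("pics/w2.png",W)
R=Ro.from_euler('xyz',s['tcp_rot']);print(s['eef_pos'].round(1),s['tcp_rot'].round(4))
red=lambda im:cv2.bitwise_or(*[cv2.inRange(cv2.cvtColor(im,cv2.COLOR_BGR2HSV),(a,140,90),(b,255,255)) for a,b in((0,6),(172,180))])
n,l,st,ce=cv2.connectedComponentsWithStats(red(W))
for i in range(1,n):
    if st[i,4]>15: print(ce[i].round(1),st[i,4],plane("wrist",*ce[i],143,p).round(1))
S=r.grab_frame("scene")[:,:,::-1].copy();T=r.grab_frame("top")[:,:,::-1].copy();cv2.imwrite("pics/s2.png",S);cv2.imwrite("pics/t2.png",T)
o=np.zeros((600,800,3),np.uint8); o[:300,:400]=cv2.resize(W,(400,300)); o[:300,400:]=cv2.resize(S[170:320,250:450],(400,300)); o[300:600,:400]=cv2.resize(T[140:290,210:410],(400,300))
cv2.imwrite("pics/c8.png",o)
E
```

```text
clock: 15.7
eef_pos: [514.2, -464.3, 199.9]
tcp_rot: [-3.138, 0.049, 1.145]
contact_force: [-0.6, 0.4, -1.1]
opening: 0.15
grasp_force: 113.6
[ 514.2 -464.3  199.9] [-3.138   0.0486  1.1449]
[208.5 111.6] 185 [ 514.  -402.1  143. ]
[304.3 111. ] 185 [ 561.9 -423.6  143. ]
[135.6 141.3] 3250 [ 468.9 -399.7  143. ]
```

View pics/c8.png

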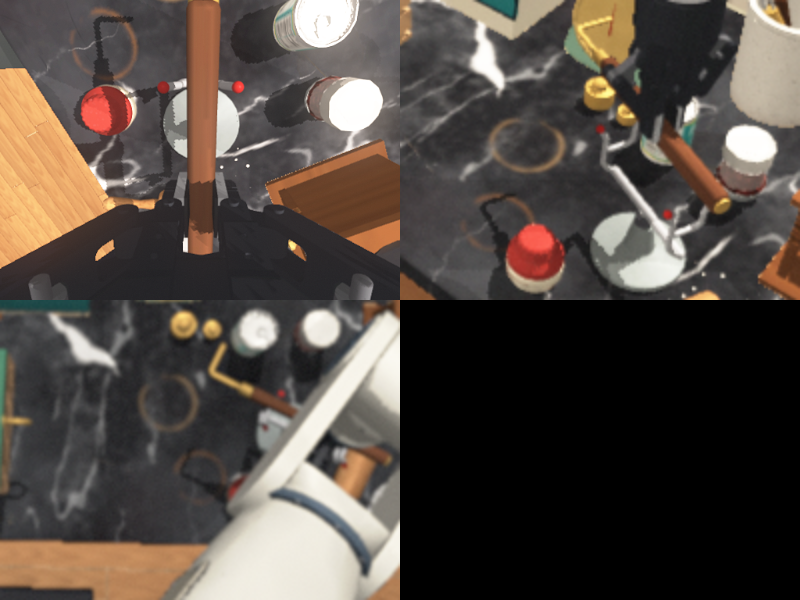

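The wrist view shows the near U's tips at full-frame (208.5,111.6) and (304.3,111), straddling the pole symmetrically. The seat works out at (513,-467.4), so I'll shift 2.5 mm back along the pole. Then I'll lower it.

```bash
python3 steer.py '0 0 0 -2.5 0 0 0;0 0 0 .2 0 4 0;0 0 0 .4 0 8 0;0 0 0 .4 0 8 0;0 0 0 .4 0 8 0'|grep -E 'pos|force'
python3 steer.py '0 0 0 .4 0 8 0;0 0 0 .4 0 8 0;0 0 0 .3 0 6 0;0 0 0 .2 0 4 0;0 0 0 .1 0 2 0'|grep -E 'pos|force'
python3 steer.py '0 0 0 .1 0 2 0;0 0 0 .1 0 2 0;0 0 0 .1 0 1 0;0 0 0 0 0 1 0;0 0 0 0 0 0 0'|grep -E 'pos|force'
python3 steer.py '0 0 0 0 0 1 0;0 0 0 .1 0 1 0;0 0 0 0 0 1 0;0 0 0 .1 0 1 0;0 0 0 0 0 0 0'|grep -E 'pos|force'
python3 -c "
from h import *
a=[]
for i in range(6): r.grab_frame('top'); s=r.sense(); a.append(np.r_[s['contact_force'],s['wrist_torque']])
print(np.mean(a,0).round(2))"
```

```text
eef_pos: [513.7, -466.2, 173.6]
contact_force: [-0.3, -0.3, -1.8]
grasp_force: 113.6
eef_pos: [513.7, -466.4, 145.5]
contact_force: [-0.6, -0.4, -1.4]
grasp_force: 113.6
eef_pos: [513.9, -466.6, 140.5]
contact_force: [-0.4, 0.1, -1.3]
grasp_force: 113.6
eef_pos: [513.8, -466.5, 136.2]
contact_force: [0.3, -0.0, -1.0]
grasp_force: 113.6
[-0.02 -0.07 -0.94  0.    0.   -0.02]
```

```bash
cat > f.py <<'E'
from h import *
a=[]
for i in range(6): r.grab_frame('top'); s=r.sense(); a.append(np.r_[s['eef_pos'][2],s['contact_force'],s['wrist_torque']])
print(np.mean(a,0).round(2))
E
python3 steer.py '0 0 0 0 0 1 0;0 0 0 .1 0 1 0;0 0 0 0 0 1 0;0 0 0 .1 0 1 0;0 0 0 0 0 0 0' >/dev/null; python3 f.py
python3 steer.py '0 0 0 0 0 1 0;0 0 0 .1 0 1 0;0 0 0 0 0 1 0;0 0 0 0 0 0 0;0 0 0 0 0 0 0' >/dev/null; python3 f.py
```

```text
[ 1.3245e+02 -1.1000e-01 -3.0000e-02 -4.7000e-01 -7.0000e-02 -2.0000e-02
  2.0000e-02]
[ 1.2947e+02  4.4000e-01  1.0000e-01  1.1000e-01 -4.0000e-02 -2.0000e-02
  2.0000e-02]
```

The spring now carries the weight: force is about 0, rising at 0.15–0.19 N/mm. I'll release gently.

```bash
python3 steer.py '0 0 0 0 0 0 0;0 0 0 0 0 0 0;0 0 0 0 0 0 0' 20
python3 steer.py '0 0 0 0 0 0 .18;0 0 0 0 0 0 .2;0 0 0 0 0 0 .22;0 0 0 0 0 0 .25;0 0 0 0 0 0 .3'
python3 steer.py '0 0 0 0 0 0 .4;0 0 0 0 0 0 .45;0 0 0 0 0 0 .45;0 0 0 0 0 0 .45;0 0 0 0 0 0 .45'
python3 - <<'E'
from h import *
S=r.grab_frame("scene")[:,:,::-1].copy();cv2.imwrite("pics/s3.png",S); W=r.grab_frame("wrist")[:,:,::-1].copy();cv2.imwrite("pics/w3.png",W)
p=r.camera_params("wrist")
m=cv2.inRange(cv2.cvtColor(W,cv2.COLOR_BGR2HSV),(0,90,50),(18,255,255))
for v in(20,60,100,140,180):
    xs=np.nonzero(m[v,200:320])[0]+200; print(v,(xs.min(),xs.max()) if len(xs) else None)
red=cv2.bitwise_or(*[cv2.inRange(cv2.cvtColor(W,cv2.COLOR_BGR2HSV),(a,150,90),(b,255,255)) for a,b in((0,5),(172,180))])
n,l,st,ce=cv2.connectedComponentsWithStats(red)
for i in range(1,n):
    if st[i,4]>25: print(ce[i].round(1),st[i,4],plane("wrist",*ce[i],133,p).round(1))
E
```

```text
clock: 19.5
eef_pos: [513.9, -466.6, 129.5]
tcp_rot: [-3.141, 0.05, 1.145]
contact_force: [-0.2, -0.1, 0.5]
opening: 0.154
grasp_force: 113.7
clock: 19.92
eef_pos: [513.9, -466.6, 129.4]
tcp_rot: [-3.141, 0.05, 1.145]
contact_force: [-0.5, 0.1, 0.2]
opening: 0.301
grasp_force: 0.0
clock: 20.33
eef_pos: [513.8, -466.6, 129.4]
tcp_rot: [-3.141, 0.05, 1.145]
contact_force: [1.0, -0.1, -0.8]
opening: 0.445
grasp_force: 0.0
20 (np.int64(236), np.int64(279))
60 (np.int64(237), np.int64(278))
100 (np.int64(238), np.int64(277))
140 (np.int64(239), np.int64(276))
180 (np.int64(239), np.int64(275))
[180.4 120.7] 453 [ 513.7 -402.2  133. ]
[327.9 120.1] 428 [ 562.2 -424.   133. ]
[ 95.2 156.6] 5801 [ 478.3 -400.7  133. ]
```

```bash
python3 steer.py '0 0 0 -.2 0 -5 .45;0 0 0 -.5 0 -10 .45;0 0 0 -.8 0 -15 .45;0 0 0 -1 0 -25 .45;0 0 0 -1 0 -30 .45'|grep -E 'pos|force'
python3 steer.py '0 0 0 0 0 -35 .45;0 0 0 0 0 -35 .45;0 0 0 0 0 -35 .45;0 0 0 0 0 -35 .45;0 0 0 0 0 0 .45'|grep -E 'pos|force'
python3 steer.py '0 0 0 -35 0 -10 .45;0 0 0 -35 0 0 .45;0 0 0 0 -35 0 .45;0 0 0 0 -35 0 .45;0 0 0 0 -35 0 .45' >/dev/null
python3 steer.py '0 0 0 0 -35 0 .45;0 0 0 0 -35 0 .45;0 0 0 0 -35 0 .45;0 0 0 0 -35 0 .45;0 0 0 0 0 0 .45'
python3 steer.py '0 0 0 0 0 0 .45;0 0 0 0 0 0 .45;0 0 0 0 0 0 .45;0 0 0 0 0 0 .45;0 0 0 0 0 0 .45' >/dev/null
python3 steer.py '0 0 0 0 0 0 .45;0 0 0 0 0 0 .45;0 0 0 0 0 0 .45;0 0 0 0 0 0 .45;0 0 0 0 0 0 .45' >/dev/null
python3 - <<'E'
from h import *
for n in("scene","top"): cv2.imwrite(f"pics/f_{n}.png",r.grab_frame(n)[:,:,::-1])
S=cv2.imread("pics/f_scene.png");T=cv2.imread("pics/f_top.png")
S0=cv2.imread("pics/scene0.png");T0=cv2.imread("pics/top0.png")
def blob(im,lo,hi,b,amin):
    m=cv2.inRange(cv2.cvtColor(im,cv2.COLOR_BGR2HSV),lo,hi)[b[1]:b[3],b[0]:b[2]];n,l,st,ce=cv2.connectedComponentsWithStats(m)
    return [((ce[i]+b[:2]).round(1).tolist(),int(st[i,4])) for i in range(1,n) if st[i,4]>=amin]
for a,b in((S0,S),(T0,T)): 
    pass
print('timer',blob(T0,(0,150,90),(6,255,255),(315,215,350,255),30),blob(T,(0,150,90),(6,255,255),(315,215,350,255),30))
print('weight',blob(S0,(18,110,90),(32,255,255),(335,200,375,240),20),blob(S,(18,110,90),(32,255,255),(335,200,375,240),20))
print('brass top',blob(T,(18,100,90),(32,255,255),(290,160,405,240),3)); print('brass scene',blob(S,(18,110,90),(32,255,255),(320,190,430,300),3))
d=np.array([np.cos(1.143),np.sin(1.143)]);c=np.array([513.,-467.4])
for q in((160,0),(160,-43),(100,0),(-100,0)):
    X=np.r_[c+q[0]*d+q[1]*np.array([-d[1],d[0]]),101+11]; print(q,'scene',proj("scene",X).round(1),'top',proj("top",X).round(1))
print('green',[cv2.approxPolyDP(max(cv2.findContours(cv2.inRange(cv2.cvtColor(S,cv2.COLOR_BGR2HSV)[125:200,150:262],(65,80,40),(90,255,255)),0,2)[0],key=cv2.contourArea),4,True)[:,0]+[150,125]][0].tolist())
E
```

```text
eef_pos: [513.5, -465.4, 214.8]
contact_force: [-0.4, -0.3, 0.3]
grasp_force: 0.0
eef_pos: [519.2, -461.1, 364.3]
contact_force: [-0.7, -0.1, 0.3]
grasp_force: 0.0
clock: 22.1
eef_pos: [260.9, -418.9, 368.8]
tcp_rot: [-3.14, 0.05, 1.143]
contact_force: [1.4, -2.1, -0.0]
opening: 0.45
grasp_force: 0.0
timer [([333.9, 236.9], 251)] [([334.1, 236.7], 269)]
weight [([359.7, 201.7], 101), ([349.6, 216.1], 200), ([363.2, 226.7], 87)] [([359.7, 201.7], 101), ([347.0, 215.0], 306), ([363.0, 226.7], 91)]
brass top [([320.2, 180.7], 142)]
brass scene [([359.2, 195.9], 446), ([347.0, 215.0], 306), ([363.0, 226.7], 91), ([406.1, 297.4], 27)]
(160, 0) scene [334.9 210.9] top [312.9 180. ]
(160, -43) scene [351.7 205.7] top [319.3 166.6]
(100, 0) scene [348.8 228.3] top [332.  189.2]
(-100, 0) scene [404.7 298.8] top [396.1 220. ]
green [[242, 126], [215, 125], [158, 158], [195, 183], [242, 154]]
```

```bash
python3 - <<'E'
from h import *
S=r.grab_frame("scene")[:,:,::-1].copy();T=r.grab_frame("top")[:,:,::-1].copy()
cv2.imwrite("pics/g_s.png",S)
print(np.abs(S.astype(int)-cv2.imread("pics/f_scene.png")).max(2)[195:300,320:420].__gt__(60).sum(),'moving px')
for im,(x,y,w,h) in((S,(326,200,40,32)),(T,(305,160,35,36))):
    k=cv2.inRange(cv2.cvtColor(im,cv2.COLOR_BGR2HSV),(18,110,90),(32,255,255))[y:y+h,x:x+w]; print(x,y);print('\n'.join(''.join('#' if v else '.' for v in row) for row in k))
E
```

```text
0 moving px
326 200
.....................###################
.......................#################
........................################
..........................##############
.............................###########
......................#####.......###...
..................#########.............
...............#########................
............##############..............
..........##################............
..........######..###########...........
..........####...##############.........
..........###....###############........
..........#####.################........
...........####..#######.#.#####........
............####################........
.............#############....##........
.............#############...##.........
..............#################.........
...............################.........
................###############.........
.................#######.######.........
.................#############.....#####
..................###########....#######
..................########.......#######
..................#######........#######
..............
[... 835 characters left out ...]
................
........###........................
.......###.........................
.......###.........................
........####.......................
........######.....................
.........#######...................
..........########.................
............########...............
..............###########..........
................###########........
..................##########.......
....................#######........
.....................######........
.....................#####.........
.......................###.........
...................................
...................................
...................................
...................................
```

The pole lies level and centred within a few mm, nothing is moving, the flap is shut, and the timer and weight haven't moved.

```bash
python3 -c "
from rig import r
print(r.sense()['clock'],r.sign_off())"
```

```text
the job is handed in; nothing more can be done
23.1333 None
```

I drew the flap shut with the hook, hung the pole at rest, level and centred to within a few mm, in both hooks of the sprung rest, and handed the job in at 23.1 s; no verdict was returned.

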